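# Park the long temperature probe in the slanted rest of a gas meter test bench

### The arm

A 6-joint arm with a two-finger parallel gripper is mounted at the origin on the work surface. World frame = base frame: x ahead of the robot, y to its left, z up, the work surface at z = 0. Lengths are in m, angles in degrees, forces in N, time in s.
With the tool pointing down it reaches from about 0.325 to 0.9 m from the base axis. Payload 6.1 kg.
Tool frame: the origin (TCP) lies between the finger pads; the fingertips stand 8 mm ahead of it and the grasp point (between the pads) lies 11 mm behind it; z points along the fingers, y is the direction in which the jaws open and shut (so a half turn about z gives the same grasp; the last joint's range is limited). The gripper opens to 87 mm and grips with 3 to 60 N. Pads are 19 mm wide; open, the fingers measure 117 mm over their backs; the gripper's body (75 mm by 190 mm) begins 51 mm behind the grasp point.
Start: joints at [63.593, 12.628, 87.462, -0, 79.91, -7.225], TCP at [0.205, 0.59, 0.231] pointing down, gripper open.
Joint ranges: [-170.65, 170.65], [-52.31, 119.04], [5.05, 147.46], [-71.25, 251.25], [11.57, 151.72], [-153.62, 153.62]. Speed limits (degrees/s): [147.25, 147.25, 172.46, 180, 180, 180].

### API

Orientations are given as [roll, pitch, yaw] about the fixed x, y, z axes, in that order (R = Rz(yaw) Ry(pitch) Rx(roll)).
In Python, from plant import monitor, cams, order gives the robot as it stands.
- The arm moves only by the tool jog_arm, never from a script. Its argument "plan" is a list of rows, each a list of 2 entries, a list of its own where there are three numbers: the shift along the world's x, y, z in cm, then the turn about the world's z in degrees. In form: [[[tx, ty, tz], spin], ...]. A call has 1 to 12 rows; each row is the pose to reach, as a shift and turn from the pose commanded when the call began; what a row does not reach only later rows make up. A row lasts 1/10 s, in which the tool goes at most 50 mm and 8.59 degrees, less where a joint would pass 70% of its speed; a pose out of reach is approached as far as the arm can. A call with a gripper value outside its range is refused whole. "gripper" is the closure, from -1 (fully open) to 1 (shut), set as the call begins (left out, the last holds). The fingers move at their own pace and stop on an object; the grip force is fixed at half the most. Time passes only in rows, so rows that repeat a pose let the fingers close. It gives the time, the measured TCP pose, the force and the opening at its end, in the units of the state.
- monitor.state(): the state, without advancing time (a new reading comes with each control period).
- cams.snapshot(name): name is "scene" or "top" or "wrist"; returns (picture, depth): 420x560x3 uint8, red, green, blue; 420x560 float32, m along the optical axis (not along the pixel's ray), 0 where there is no reading.
- cams.camera_model(name): a dict with "mtx" (3x3 intrinsics, pixels), "eye" and "attitude" of the camera in the world. Camera axes: x right, y up, looking along -z (the intrinsics and any distortion apply to the point x, -y, -z); pixel columns grow to the right and rows downward; lengths in m; the calibration is good to about 2 mm. A picture is of the moment at which its call begins: read the wrist's pose just before it. camera_model takes no time and is no camera call; for the wrist camera it gives the pose at the moment of the call.
- order.job_done(): hands the job in, once; it reports no verdict.
The state is a dict: "time": time; "joints": joint angles; "joint_vel": joint speeds; "joint_efforts": joint torques, N m; "position": TCP position; "tool_rot": TCP orientation; "wrist_force": force on the tool from outside, world axes, zero at the start; "wrist_torque": the same for the moment, N m; "opening": finger opening in m.
Only numpy, scipy, OpenCV 4.12 (cv2) and the standard library are available. Lean on these libraries where they do the work, as an engineer would, in place of code of your own. Each camera call takes 0.05 s, during which the arm holds its last target.

### The job

Pick up the longer of the two temperature probes from the bench and lay it in the slanted V-rest with its steel stem down in the groove, tip at the foot (touching the stop or within about 20 mm of it) and its black grip sticking out above the upper end, so that it can be taken up again at a slant. Lower it into the groove rather than dropping it, let go, and leave the shorter probe where it lies.

Things in the scene. Friction and masses are not known exactly. Their poses are not given: they have to be found in the camera images.
- probe_grip (a point): Centre of the longer probe's black grip: square bar 65 mm long, 26 wide, 26 high, its axis 13 above the bench as it lies. From its front runs a round steel stem on the same axis, 12 in diameter, 120 long (185 over all, 135 g, loose). x: along the probe from tip to grip's free end; z: up as it lies. The tip is 152.5 from here, the balance point about 75, both towards -x.
- probe_stem (a point): Middle of the longer probe's steel stem, on its axis, 60 mm from the tip and 92.5 mm from probe_grip. Same axes.
- groove: Aluminium V-groove on a fixed stand, rising 30 deg; 110 mm long, 90 deg V, mouth 48 wide. Origin: half-way along, on the axis a seated 12 mm stem takes, 75 above the bench. x: up along the groove, as a seated probe's x; y: across; z: square out of its mouth. Stop at x=-55, open upper end x=+55, edges z=+15.5. Tip 10 off the stop: stem middle x=+15, grip centre x=+107.5. A laid-in probe stays.
- short_grip (a point): Centre of the shorter probe's black grip (a bystander, 125 mm over all): same 65 x 26 x 26 mm grip, but a stem only 60 mm long. Axes as for probe_grip.
Mind the look-alikes: they are no part of the job. Leave any purple look-alike of the part that bears groove alone.

How it is judged (in metres and radians):
On the way:
1. the longer probe's stem has been brought to within 30 mm of its seat in the groove while still held (z of probe_stem in the frame of groove below 0.03 m and y of probe_stem in the frame of groove between -0.025 and 0.025 m and x of probe_stem in the frame of groove between -0.02 and 0.05 m and contact force between the fingers and probe above 1 N), for 0.1 s.
At the end, for the whole second after the job is handed in: The longer probe rests, released and still, with its stem in the groove: stem axis within 8 mm and 10 degrees of the seated line, grip at the upper end, tip no more than 28 mm from the stop. The shorter probe has not been moved by more than 30 mm (x of probe_stem in the frame of groove between -0.005 and 0.033 m and y of probe_stem in the frame of groove between -0.008 and 0.008 m and z of probe_stem in the frame of groove between -0.008 and 0.008 m and x of probe_grip in the frame of groove above 0.08 m and angle between the x axis of probe_grip and the x axis of groove, either way round below 0.175 rad and linear speed of probe below 0.02 m/s and contact force between the fingers and probe below 0.1 N); the robot touches nothing.
It fails at once if the shorter probe is moved by more than 30 mm (distance of short_grip from where it was at the start of the episode above 0.03 m).
It also fails if it takes over 38 s, if anything falls off the work surface, if the arm or the gripper's body presses on something with over 40 N, if the wrist force passes 120 N, or if a joint passes its speed limit or range.

## Working session

There is one attempt and no reset: what is moved stays moved. The work goes in short steps, Python scripts to look and compute and a tool call to move; the robot and the scene stay as the last step left them, time stands still between calls to the robot, and variables do not carry over. Pictures are saved under pics/ and viewed, and the job is handed in when it is done.

Besides the shell and the picture viewer there is one more tool, called after "Emit:" by a JSON object that holds its "op" and its "data". jog_arm: Moves the arm, as the interface text tells. Its arguments: {"type":"object","properties":{"plan":{"type":"array"},"gripper":{"type":"number"}},"required":["plan"]}

```bash
ls; mkdir -p pics
python3 - <<'E'
from plant import monitor,cams,order
import cv2,numpy as np
print(monitor.state())
for n in ["scene","top"]:
    p,d=cams.snapshot(n); cv2.imwrite(f"pics/{n}0.png",p[:,:,::-1]); np.savez(f"{n}0.npz",p=p,d=d)
    print(n,cams.camera_model(n))
E
```

```text
pics
{'time': 0.0, 'joints': array([ 6.35932595e+01,  1.26758528e+01,  8.75270821e+01, -7.29973271e-04,
        7.99114471e+01, -7.22320015e+00]), 'joint_vel': array([ 0.01543427, -0.00407302, -0.02622993,  0.01174199,  0.04323592,
        0.05303749]), 'joint_efforts': array([-1.07983742e-03, -4.94601452e+01, -3.87374246e+01,  6.99139293e-02,
        5.70381980e-02, -1.96998653e-04]), 'position': array([0.20508098, 0.58973377, 0.22941849]), 'tool_rot': array([-1.79886435e+02, -1.36690787e-02,  1.60816575e+02]), 'wrist_force': array([ 0.73691586, -0.25414152, -0.36915352]), 'wrist_torque': array([ 0.03151465,  0.01448306, -0.00546214]), 'opening': 0.08724946815630868}
scene {'mtx': array([[529.52463731,   0.        , 273.81195335],
       [  0.        , 529.52463731, 203.64805102],
       [  0.        ,   0.        ,   1.        ]]), 'eye': array([ 1.443229  , -0.17977623,  0.98323771]), 'attitude': array([43.27257373,  0.71093503, 81.94863846])}
top {'mtx': array([[485.31491215,   0.        , 284.47987184],
       [  0.        , 485.31491215, 212.19575938],
       [  0.        ,   0.        ,   1.        ]]), 'eye': array([ 0.35557898, -0.04529086,  1.21614764]), 'attitude': array([ 11.53528714,  -0.22663655, -93.23175381])}
```

View pics/scene0.png

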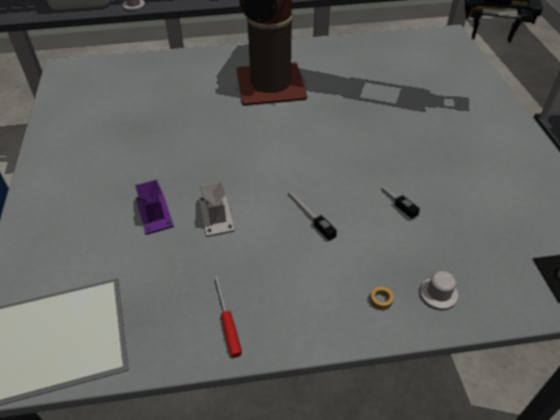

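View pics/top0.png

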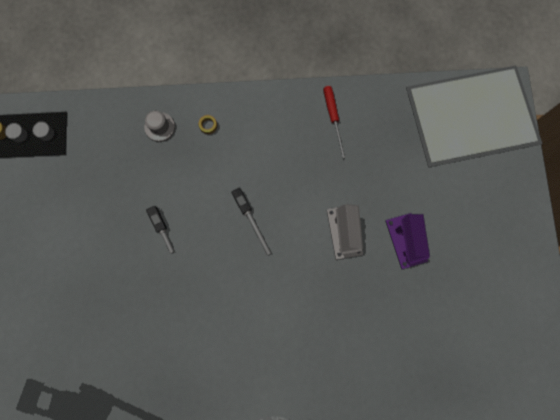

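```bash
cat > h.py <<'E'
import numpy as np,cv2
from scipy.spatial.transform import Rotation as Ro
def cloud(m,d):
    K=m["mtx"];R=Ro.from_euler("xyz",m["attitude"],degrees=True).as_matrix()
    v,u=np.mgrid[:d.shape[0],:d.shape[1]]
    x=(u-K[0,2])/K[0,0]*d;y=(v-K[1,2])/K[1,1]*d
    return np.stack([x,-y,-d],-1)@R.T+np.array(m["eye"])
E
python3 - <<'E'
from h import *
from plant import cams
for n,(u0,u1,v0,v1) in dict(top=(140,440,170,280),scene=(120,420,170,250)).items():
    z=np.load(n+"0.npz");m=cams.camera_model(n);P=cloud(m,z["d"]);np.save(n+"P.npy",P)
    print(n,"bench z",P[300,300],P[150,300])
    im=z["p"][v0:v1,u0:u1,::-1]; im=np.clip(im.astype(float)*1.6,0,255).astype(np.uint8)
    cv2.imwrite(f"pics/{n}z.png",cv2.resize(im,(800,int(800*(v1-v0)/(u1-u0))),interpolation=cv2.INTER_CUBIC))
    h=np.clip(P[v0:v1,u0:u1,2]*1500,0,255).astype(np.uint8)
    cv2.imwrite(f"pics/{n}h.png",cv2.resize(h,(800,int(800*(v1-v0)/(u1-u0))),interpolation=cv2.INTER_NEAREST))
E
```

```text
top bench z [ 0.38032788 -0.08992545 -0.00204384] [ 0.76775954 -0.11426155 -0.00128497]
scene bench z [ 0.82092019 -0.04668104  0.00357816] [0.33385097 0.03915128 0.00287745]
```

View pics/topz.png

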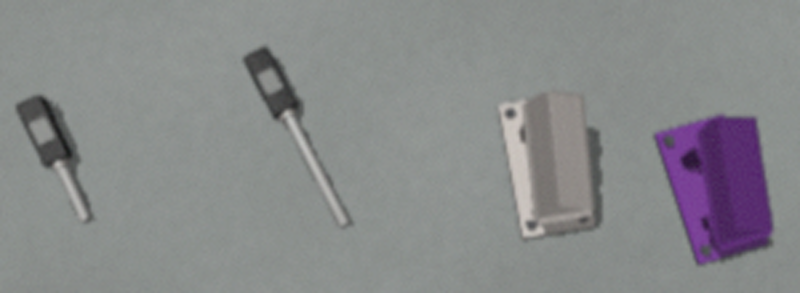

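View pics/toph.png

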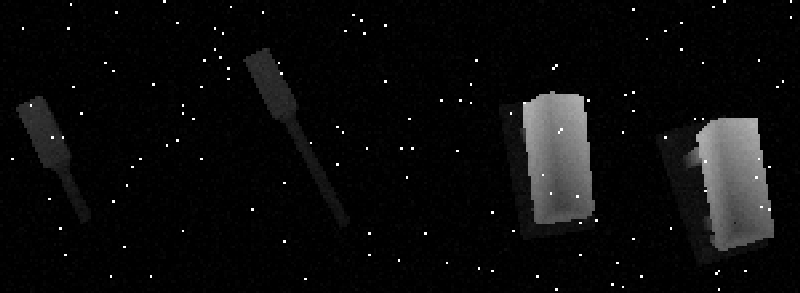

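View pics/scenez.png

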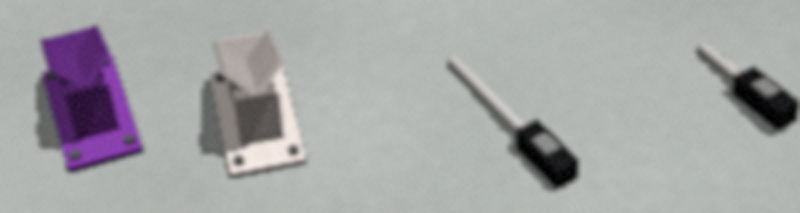

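```bash
cat > fit.py <<'E'
from h import *
from scipy.optimize import least_squares
P=np.load("topP.npy"); img=np.load("top0.npz")["p"]
def reg(u0,u1,v0,v1): return P[v0:v1,u0:u1].reshape(-1,3),img[v0:v1,u0:u1].reshape(-1,3).astype(int)
bz=np.median(P[200:300,280:320,2]);print("bench",bz)
# probes
for nm,(r,L) in dict(long=((228,275,184,258),.185),short=((140,180,200,258),.125)).items():
    p,c=reg(*r); p=p.copy();p[:,2]-=bz
    k=(p[:,2]>.007)&(p[:,2]<.035); q=p[k]
    m=np.median(q[:,:2],0);
    for _ in range(3):
        xy=q[:,:2]-m; w,V=np.linalg.eigh(np.cov(xy.T)); a=V[:,1]; n=np.array([-a[1],a[0]])
        keep=(abs(xy@n)<.02)&(abs(xy@a)<.12); q=q[keep]; m=q[:,:2].mean(0)
    g=q[q[:,2]>.0195][:,:2]; gm=g.mean(0); s=(q[:,:2]-m)@a
    if (gm-m)@a<0: a=-a; s=-s
    # stem pts
    sp=q[((q[:,:2]-gm)@a< -.042)]
    # axis through stem mean and grip mean
    ax=gm-sp[:,:2].mean(0); ax/=np.linalg.norm(ax)
    t=(q[:,:2]-gm)@ax
    print(nm,"grip mean",gm,"axis yaw",np.degrees(np.arctan2(ax[1],ax[0])),"pca",np.degrees(np.arctan2(a[1],a[0])),"ext",np.percentile(t,[.5,99.5]),len(g),len(sp),"gripext",np.percentile((g-gm)@ax,[1,99]),"ztop",np.median(q[q[:,2]>.0195][:,2]))
p,c=reg(322,370,200,264); p=p.copy();p[:,2]-=bz
k=(p[:,2]>.03)&(p[:,2]<.15); q=p[k]
print("groove pts",len(q),q.mean(0))
def tf(th,q):
    o=np.array([th[0],th[1],.075+ (th[3] if len(th)>3 else 0)]);R=(Ro.from_euler("z",th[2])*Ro.from_euler("y",-np.pi/6)).as_matrix()
    return (q-o)@R
def res(th):
    g=tf(th,q); return np.clip((g[:,2]-(abs(g[:,1])-8.485e-3))/np.sqrt(2),-.02,.02)
best=None
for y0 in (-20,0,20):
    # x is unobservable from the floor apart from height: fit with z fixed gives x
    r=least_squares(res,[q[:,0].mean(),q[:,1].mean(),np.radians(y0)],loss="soft_l1",f_scale=.002)
    if best is None or r.cost<best.cost: best=r
th=best.x; g=tf(th,q); print("groove",th[:2],np.degrees(th[2]),"rms",np.median(abs(res(th))))
ok=abs(res(th))<.004
print("x ext",np.percentile(g[ok,0],[.5,1,99,99.5]),"y",np.percentile(g[ok,1],[1,99]),"z",np.percentile(g[ok,2],[1,99]))
np.save("th.npy",th)
E
python3 fit.py
```

```text
bench 8.651268587667182e-05
long grip mean [0.63131968 0.04306791] axis yaw 24.938061790672116 pca 24.916924091335638 ext [-0.14504299  0.03397968] 277 194 gripext [-0.04459796  0.03386557] ztop 0.027378356320068464
short grip mean [0.59620075 0.25656151] axis yaw 23.26033764236846 pca 22.748243111400377 ext [-0.08784493  0.03431039] 279 90 gripext [-0.03322058  0.03412383] ztop 0.029009960993274797
groove pts 1095 [ 0.53872506 -0.21332765  0.07846375]
groove [ 0.54281713 -0.21173823] 6.088711166401223 rms 0.0011808144256339646
x ext [-0.05776029 -0.05655145  0.05515195  0.05554137] y [-0.02642308  0.02673769] z [-0.00959228  0.0177337 ]
```

Run:
```python
from h import *
from scipy.optimize import least_squares
P=np.load("sceneP.npy").reshape(-1,3); bz=np.median(np.load("sceneP.npy")[240:300,240:300,2]); print(bz)
P=P-[0,0,bz]
th=np.load("th.npy")
def tf(th,q):
    R=(Ro.from_euler("z",th[2])*Ro.from_euler("y",-np.pi/6)).as_matrix()
    return (q-[th[0],th[1],.075])@R
g=tf(th,P); k=(abs(g[:,0])<.06)&(abs(g[:,1])<.028)&(abs((g[:,2]-(abs(g[:,1])-8.485e-3)))<.01)
q=P[k]
res=lambda t:(lambda g:(g[:,2]-(abs(g[:,1])-8.485e-3))/np.sqrt(2))(tf(t,q))
r=least_squares(res,th,loss="soft_l1",f_scale=.002);print(k.sum(),r.x,np.degrees(r.x[2]))
g=tf(r.x,q);print(np.percentile(g[:,0],[1,99]),np.percentile(g[:,1],[1,99]))
# probe
gm=np.array([.6313,.0431])
q=P[(np.linalg.norm(P[:,:2]-gm,axis=1)<.05)&(P[:,2]>.021)&(P[:,2]<.032)]
a=np.array([np.cos(np.radians(24.93)),np.sin(np.radians(24.93))]);n=np.array([-a[1],a[0]])
t=(q[:,:2]-gm)@np.c_[a,n];print(len(q),np.percentile(t[:,0],[2,98]),np.percentile(t[:,1],[2,98]))
```

```text
0.0013111418496739025
394 [ 0.54316212 -0.21148335  0.10424724] 5.972926701611606
[-0.05893688  0.05856969] [-0.02663655  0.02650748]
240 [-0.02595659  0.03690591] [-0.01456714  0.01099335]
```

Emit:
{"op": "jog_arm", "data": {"plan": [[[3,-4,0],8],[[6.2,-7.8,0],16],[[9.3,-11.7,0],24],[[12.4,-15.6,0],32],[[15.5,-19.5,0],40],[[18.6,-23.4,0],44.1],[[21.7,-27.3,0],44.1],[[24.8,-31.2,0],44.1],[[27.9,-35.1,0],44.1],[[31,-39,0],44.1],[[34.1,-43,0],44.1],[[37.2,-47,0],44.1]], "gripper": -1}}

```text
time: 1.3
position: [0.5726, 0.1255, 0.2302]
tool_rot: [180.0, -0.0, -155.1]
wrist_force: [0.1, 0.7, 0.5]
opening: 0.0874
```

Emit:
{"op": "jog_arm", "data": {"plan": [[[3,-3.9,-2],0],[[5.5,-7.2,-5],0],[[5.8,-7.6,-9],0],[[5.8,-7.6,-9],0],[[5.8,-7.6,-9],0]]}}

```text
time: 1.8
position: [0.6286, 0.0515, 0.1393]
tool_rot: [179.9, -0.2, -155.1]
wrist_force: [0.3, 1.1, 0.4]
opening: 0.0868
```

Run:
```python
from h import *
from plant import monitor,cams
s=monitor.state();print(s["time"],s["position"],s["tool_rot"],s["joints"])
m=cams.camera_model("wrist");p,d=cams.snapshot("wrist");cv2.imwrite("pics/w1.png",p[:,:,::-1]);P=cloud(m,d);np.savez("w1.npz",p=p,d=d,P=P);print(m)
```

```text
1.8 [0.62864118 0.05149332 0.13934472] [ 179.88659978   -0.18052538 -155.1107702 ] [-2.48517781e+00  1.79211229e+01  9.11780329e+01  1.87027988e-02
  7.11132972e+01 -1.17380316e+02]
{'mtx': array([[341.42284896,   0.        , 278.07083604],
       [  0.        , 341.42284896, 211.91954806],
       [  0.        ,   0.        ,   1.        ]]), 'eye': array([0.55777357, 0.01869528, 0.29520575]), 'attitude': array([-1.65441592e+01, -6.51969147e-02,  1.14892890e+02])}
```

View pics/w1.png

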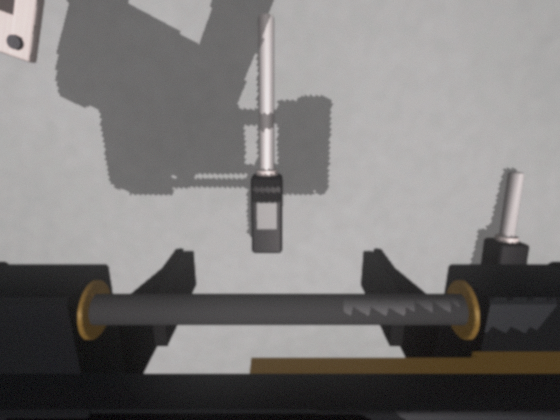

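Run:
```python
from h import *
P=np.load("w1.npz")["P"].reshape(-1,3)
q=P[(abs(P[:,2])<.01)];print("bench",np.median(q[:,2]))
P=P-[0,0,np.median(q[:,2])]
gm=np.array([.635,.044]);th=np.radians(24.93)
for it in range(4):
    a=np.array([np.cos(th),np.sin(th)]);n=np.array([-a[1],a[0]])
    L=(P[:,:2]-gm)@np.c_[a,n]
    top=(P[:,2]>.022)&(P[:,2]<.03)&(abs(L[:,0])<.045)&(abs(L[:,1])<.02)
    st=(P[:,2]>.013)&(P[:,2]<.022)&(L[:,0]<-.045)&(L[:,0]>-.16)&(abs(L[:,1])<.01)
    c=np.polyfit(L[st,0],L[st,1],1)
    print(gm,np.degrees(th),top.sum(),np.percentile(L[top,0],[.5,2,98,99.5]),np.percentile(L[top,1],[1,99]),L[top,1].mean(),st.sum(),L[st,0].min(),c)
    th+=np.arctan(c[0]); gm=gm+n*L[top,1].mean()*.5+n*c[1]*.5
```

```text
bench 0.0013793876645642467
[0.635 0.044] 24.93 2325 [-0.03066935 -0.02995808  0.0317911   0.03311557] [-0.01208619  0.01310147] 0.0006378655593358257 1223 -0.14579244658905416 [-7.85858345e-05  8.01645492e-04]
[0.63469662 0.04465269] 24.925497363364627 2325 [-0.03066907 -0.02995795  0.03179035  0.03311531] [-0.01280368  0.0123824 ] -8.195611634133035e-05 1223 -0.14579218806328478 [-1.12027690e-06  8.17980165e-05]
[0.63469665 0.04465262] 24.92543317622664 2325 [-0.03066907 -0.02995795  0.03179034  0.0331153 ] [-0.01280356  0.01238249] -8.187800939234753e-05 1223 -0.1457921843714615 [-1.59700578e-08  8.18757556e-05]
[0.63469665 0.04465262] 24.925432261209732 2325 [-0.03066907 -0.02995795  0.03179034  0.0331153 ] [-0.01280356  0.01238249] -8.187689594572924e-05 1223 -0.14579218431883165 [-2.27660478e-10  8.18768638e-05]
```

Emit:
{"op": "jog_arm", "data": {"plan": [[[1.4,-0.3,-3],0],[[1.4,-0.3,-6],0],[[1.4,-0.3,-9],0],[[1.4,-0.3,-10],0],[[1.4,-0.3,-10],0],[[1.4,-0.3,-10],0]]}}

```text
time: 2.45
position: [0.6455, 0.0489, 0.0432]
tool_rot: [-179.9, 0.2, -155.0]
wrist_force: [0.2, -0.4, -0.3]
opening: 0.087
```

Emit:
{"op": "jog_arm", "data": {"plan": [[[-0.2,0,-1.5],0],[[-0.2,0,-3],0],[[-0.2,0,-3],0],[[-0.2,0,-3],0]]}}

```text
time: 2.85
position: [0.6412, 0.0483, 0.0096]
tool_rot: [180.0, -0.1, -155.1]
wrist_force: [0.4, -0.1, -0.2]
opening: 0.0868
```

Emit:
{"op": "jog_arm", "data": {"plan": [[[0,0,0],0],[[0,0,0],0],[[0,0,0],0],[[0,0,0],0],[[0,0,0],0],[[0,0,0],0],[[0,0,0],0],[[0,0,0],0]], "gripper": 1}}

```text
time: 3.65
position: [0.6419, 0.0484, 0.0106]
tool_rot: [-180.0, 0.0, -155.1]
wrist_force: [-0.6, 0.4, -1.4]
opening: 0.0313
```

Emit:
{"op": "jog_arm", "data": {"plan": [[[0,0,0],0],[[0,0,0],0],[[0,0,0],0]]}}

```text
time: 3.95
position: [0.6419, 0.0483, 0.0105]
tool_rot: [-180.0, 0.0, -155.1]
wrist_force: [-0.3, 0.1, 0.4]
opening: 0.0259
```

Emit:
{"op": "jog_arm", "data": {"plan": [[[0,0,2],0],[[0,0,5],0],[[0,0,9],0],[[0,0,13],0],[[0,0,15],0],[[0,0,15],0],[[0,0,15],0]]}}

```text
time: 4.65
position: [0.6415, 0.0484, 0.1598]
tool_rot: [180.0, -0.0, -155.1]
wrist_force: [0.1, 0.7, -1.2]
opening: 0.0258
```

Run:
```python
from h import *
from plant import monitor,cams
s=monitor.state();print(s["time"],s["position"],s["tool_rot"],s["opening"])
for n in("wrist","scene"):
    m=cams.camera_model(n);p,d=cams.snapshot(n)
    if n=="scene": p=cv2.resize(p[100:280,180:420],(800,600))
    cv2.imwrite(f"pics/{n}2.png",p[:,:,::-1]);np.savez(n+"2.npz",P=cloud(m,d))
```

```text
4.65 [0.64151159 0.04841485 0.1598173 ] [ 1.79986191e+02 -1.93050839e-02 -1.55084351e+02] 0.02584438446907275
```

View pics/scene2.png

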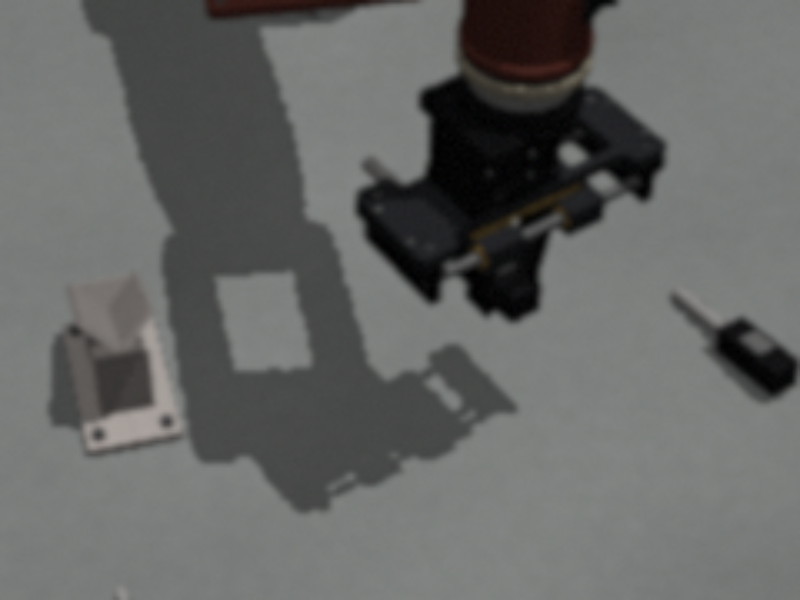

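View pics/wrist2.png

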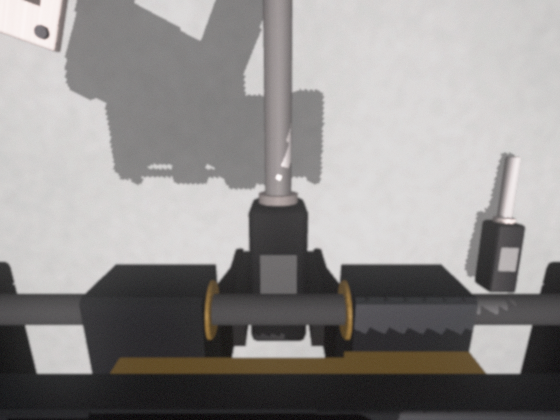

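```bash
cat > stem.py <<'E'
from h import *
import sys
def stem(P,tcp,yawp):
    a=np.array([np.cos(np.radians(yawp)),np.sin(np.radians(yawp))]);n=np.array([-a[1],a[0]])
    P=P.reshape(-1,3);L=np.c_[(P[:,:2]-np.array(tcp[:2]))@np.c_[a,n],P[:,2]-tcp[2]]
    return L
if __name__=="__main__":
    P=np.load("wrist2.npz")["P"]; L=stem(P,[.6418,.0484,.160],24.92)
    k=(L[:,0]<-.05)&(L[:,0]>-.2)&(abs(L[:,1])<.015)&(L[:,2]>-.1)
    print(k.sum(),L[k].min(0),L[k].max(0),"slope",np.polyfit(L[k,0],L[k,2],1),np.polyfit(L[k,0],L[k,1],1))
    g=(abs(L[:,0])<.06)&(abs(L[:,1])<.012)&(L[:,2]>-.02)&(L[:,2]<.03)
    print(g.sum(),np.percentile(L[g],[2,50,98],axis=0))
E
python3 stem.py
```

```text
5915 [-0.12119455 -0.00579342 -0.00216254] [-0.05001228  0.00632855  0.1554653 ] slope [0.52999307 0.07433428] [0.00197818 0.00051327]
7163 [[-0.05776009 -0.01125862  0.00448704]
 [-0.02418871  0.00036215  0.0174178 ]
 [ 0.02278853  0.01142719  0.02054667]]
```

Run:
```python
from stem import *
L=stem(np.load("wrist2.npz")["P"],[.6418,.0484,.160],24.92)
for x in np.arange(-.15,.03,.01):
    k=(abs(L[:,0]-x)<.005)&(abs(L[:,1])<.004)&(L[:,2]>-.06)&(L[:,2]<.05)
    if k.sum():print(round(x,3),k.sum(),np.median(L[k,2]))
```

```text
-0.12 284 0.004100842733434293
-0.11 558 0.004586808602882353
-0.1 507 0.005159592971025806
-0.09 487 0.005837489992158829
-0.08 468 0.006399885344583578
-0.07 466 0.0070405328686415775
-0.06 435 0.007647326084028044
-0.05 413 0.008275066400903197
-0.04 502 0.012540156467872085
-0.03 426 0.01708260403463778
-0.02 422 0.017888118353640778
-0.01 381 0.019021599256312888
0.0 172 0.019371720203504417
0.02 268 0.0201262584095028
```

Emit:
{"op": "jog_arm", "data": {"plan": [[[0.1,-4,2],-8],[[0.2,-8,4],-16],[[0.4,-12,4],-18.9],[[0.6,-17,4],-18.9],[[0.7,-22,4],-18.9],[[0.8,-24.9,4],-18.9],[[0.8,-24.9,8],-18.9],[[0.8,-24.9,4],-18.9],[[0.8,-24.9,8],-18.9],[[0.8,-24.9,4],-18.9],[[0.8,-24.9,4],-18.9],[[0.8,-24.9,4],-18.9]]}}

```text
time: 5.95
position: [0.6481, -0.1998, 0.1973]
tool_rot: [179.8, -0.3, -174.0]
wrist_force: [1.0, -0.9, -0.4]
opening: 0.0258
```

```bash
cat > look.py <<'E'
from stem import *
from plant import monitor,cams
def look(tag,yawp):
    s=monitor.state();m=cams.camera_model("wrist");p,d=cams.snapshot("wrist");P=cloud(m,d)
    cv2.imwrite(f"pics/{tag}.png",p[:,:,::-1]);np.savez(tag+".npz",P=P)
    print(s["time"],s["position"],s["tool_rot"],s["opening"],s["wrist_force"])
    L=stem(P,s["position"],yawp)
    for x in np.arange(-.13,.03,.02):
        k=(abs(L[:,0]-x)<.005)&(abs(L[:,1])<.004)&(L[:,2]>-.1)&(L[:,2]<.05)
        if k.sum()>50:print(round(x,3),k.sum(),np.median(L[k,2]).round(4))
    return s,P,L
if __name__=="__main__":
    look(sys.argv[1],float(sys.argv[2]))
E
python3 look.py w3 6
```

```text
5.95 [ 0.64806602 -0.19982277  0.197263  ] [ 179.81096462   -0.32809173 -173.98387631] 0.025753154955204912 [ 0.99688641 -0.89837217 -0.36649467]
-0.11 548 0.0049
-0.09 494 0.0061
-0.07 456 0.0073
-0.05 406 0.0086
-0.03 427 0.0173
-0.01 377 0.0192
```

View pics/w3.png

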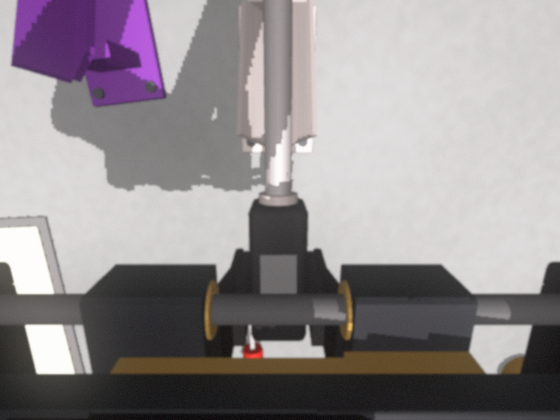

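Run:
```python
from h import *
from scipy.optimize import least_squares
P=np.load("w3.npz")["P"].reshape(-1,3); b=P[abs(P[:,2])<.01]; bz=np.median(b[:,2]);print(bz)
P=P-[0,0,bz]
th0=np.array([.543,-.2116,np.radians(6)])
def tf(th,q):
    R=(Ro.from_euler("z",th[2])*Ro.from_euler("y",-np.pi/6)).as_matrix()
    return (q-[th[0],th[1],.075])@R
F=lambda t,q:(lambda g:(g[:,2]-(abs(g[:,1])-8.485e-3))/np.sqrt(2))(tf(t,q))
g=tf(th0,P);q=P[(abs(g[:,0])<.06)&(abs(g[:,1])<.026)&(abs(F(th0,P))<.008)]
r=least_squares(F,th0,args=(q,),loss="soft_l1",f_scale=.001)
print(len(q),r.x,np.degrees(r.x[2]),np.median(abs(F(r.x,q))));g=tf(r.x,q)
print(np.percentile(g,[1,99],axis=0), (g[:,1]>0).mean())
# stem line in world
k=(P[:,2]>.16)&(P[:,2]<.21)&(abs(P[:,1]+.205)<.03)&(P[:,0]<.60)&(P[:,0]>.52)
c=np.polyfit(P[k,0],P[k,1],1);print(k.sum(),"stem yaw",np.degrees(np.arctan(c[0])),"y at .59",np.polyval(c,.5904),"groove y there",r.x[1]+np.tan(r.x[2])*(.5904-r.x[0]))
```

```text
0.001397274231637019
6258 [ 0.54478482 -0.21077025  0.10334916] 5.921470558521905 0.00036738618754926224
[[-0.05560983 -0.02630468  0.0011005 ]
 [ 0.05490982  0.02500673  0.01617819]] 0.4624480664749121
5071 stem yaw 5.960201470124804 y at .59 -0.2055823352283736 groove y there -0.20603910002166825
```

Emit:
{"op": "jog_arm", "data": {"plan": [[[0.5,0,-3],0],[[0.5,0,-6],0],[[0.5,0,-7.5],0],[[0.5,0,-8.5],0],[[0.5,0,-8.5],0],[[0.5,0,-8.5],0]]}}

```text
time: 6.6
position: [0.6556, -0.201, 0.117]
tool_rot: [-179.9, 0.1, -174.0]
wrist_force: [-0.1, 0.3, 0.8]
opening: 0.026
```

```bash
python3 look.py w4 6
```

```text
6.6 [ 0.65564506 -0.2009685   0.11696797] [-1.79945925e+02  8.95551420e-02 -1.73981692e+02] 0.025995361428338595 [-0.1124231   0.2821672   0.82833558]
-0.11 545 0.0041
-0.09 492 0.0055
-0.07 459 0.0067
-0.05 408 0.008
-0.03 424 0.0171
-0.01 398 0.0191
```

View pics/w4.png

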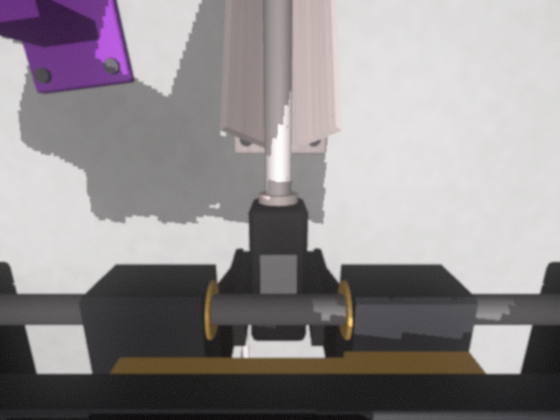

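Aligned over the V (stem at column 278, groove mouth columns 222–340). Lower slowly to contact at the upper lip.

Emit:
{"op": "jog_arm", "data": {"plan": [[[0,0,-0.5],0],[[0,0,-1.0],0],[[0,0,-1.2],0],[[0,0,-1.2],0],[[0,0,-1.2],0],[[0,0,-1.2],0]]}}

```text
time: 7.25
position: [0.655, -0.2007, 0.1037]
tool_rot: [-180.0, 0.0, -174.0]
wrist_force: [0.2, -0.3, -0.9]
opening: 0.0259
```

```bash
python3 look.py w5 6
```

```text
7.25 [ 0.65495449 -0.20066358  0.10366667] [-1.79994759e+02  1.08552595e-02 -1.73985581e+02] 0.02591666202435843 [ 0.2044194  -0.25731216 -0.89371631]
-0.11 549 0.0042
-0.09 492 0.0056
-0.07 454 0.0069
-0.05 410 0.0082
-0.03 428 0.0172
-0.01 386 0.0192
```

Emit:
{"op": "jog_arm", "data": {"plan": [[[0,0,-0.1],0],[[0,0,-0.2],0],[[0,0,-0.2],0],[[0,0,-0.2],0]]}}

```text
time: 7.7
position: [0.6552, -0.2007, 0.1022]
tool_rot: [-180.0, 0.0, -174.0]
wrist_force: [-0.4, 0.9, 3.7]
opening: 0.026
```

```bash
python3 look.py w6 6
```

```text
7.7 [ 0.65516948 -0.20072566  0.10215989] [-1.79976024e+02  3.88508889e-02 -1.73982188e+02] 0.025964357676031766 [-0.3685308   0.85023944  3.69294088]
-0.11 564 0.0049
-0.09 490 0.0059
-0.07 459 0.0072
-0.05 414 0.0085
-0.03 427 0.0173
-0.01 389 0.0192
```

Emit:
{"op": "jog_arm", "data": {"plan": [[[0,0,0],0],[[0,0,0],0]], "gripper": 0.42}}

```text
time: 7.95
position: [0.6551, -0.2007, 0.102]
tool_rot: [-180.0, 0.0, -174.0]
wrist_force: [-0.3, 0.9, 4.1]
opening: 0.0261
```

```bash
python3 look.py w7 6
```

```text
7.95 [ 0.65513616 -0.20072471  0.10199781] [-1.79977428e+02  3.63683129e-02 -1.73979222e+02] 0.026112830644115178 [-0.25299544  0.91322294  4.10990942]
-0.11 556 0.0049
-0.09 493 0.0061
-0.07 458 0.0073
-0.05 412 0.0085
-0.03 426 0.0173
-0.01 400 0.0192
```

Emit:
{"op": "jog_arm", "data": {"plan": [[[0,0,0],0],[[0,0,0],0]], "gripper": 0.405}}

```text
time: 8.2
position: [0.6549, -0.2005, 0.1013]
tool_rot: [180.0, 0.0, -174.0]
wrist_force: [0.7, 1.3, 0.9]
opening: 0.0257
```

```bash
python3 look.py w8 6
```

```text
8.2 [ 0.65491693 -0.20053257  0.10132343] [ 1.79992993e+02  1.19345947e-02 -1.73985129e+02] 0.025746336741731272 [0.72199914 1.28747925 0.91996453]
-0.11 560 0.0058
-0.09 497 0.0068
-0.07 458 0.0079
-0.05 413 0.0089
-0.03 425 0.0175
-0.01 388 0.0194
```

Emit:
{"op": "jog_arm", "data": {"plan": [[[0,0,0.1],0],[[0,0,0.1],0]], "gripper": 0.4}}

```text
time: 8.45
position: [0.6545, -0.2006, 0.102]
tool_rot: [180.0, -0.1, -174.0]
wrist_force: [-0.4, 0.1, 1.3]
opening: 0.026
```

```bash
python3 look.py w9 6
```

```text
8.45 [ 0.65447792 -0.20055049  0.10202532] [ 1.79980754e+02 -5.24653340e-02 -1.73982008e+02] 0.025992551319756498 [-0.42618597  0.07227134  1.32762663]
-0.11 546 0.0037
-0.09 490 0.0052
-0.07 456 0.0067
-0.05 411 0.0081
-0.03 423 0.0173
-0.01 391 0.0194
```

Emit:
{"op": "jog_arm", "data": {"plan": [[[0,0,0.1],0],[[0,0,0.2],0],[[0,0,0.3],0]], "gripper": 0.398}}

```text
time: 8.8
position: [0.6548, -0.2006, 0.1056]
tool_rot: [-180.0, -0.0, -174.0]
wrist_force: [-0.5, -0.2, 1.1]
opening: 0.0261
```

```bash
python3 look.py w10 6
```

```text
8.8 [ 0.65480984 -0.20063355  0.10559131] [-1.79999152e+02 -5.34104110e-03 -1.73983003e+02] 0.026051540405462464 [-0.52096008 -0.18601207  1.09860524]
-0.11 453 -0.006
-0.09 443 -0.002
-0.07 419 0.0021
-0.05 413 0.006
-0.03 446 0.0178
-0.01 438 0.0225
0.01 124 0.0264
```

Emit:
{"op": "jog_arm", "data": {"plan": [[[0,0,0.3],0],[[-0.1,0,0.6],0],[[-0.2,0,0.9],0],[[-0.2,0,0.9],0]]}}

```text
time: 9.25
position: [0.653, -0.2006, 0.1153]
tool_rot: [-180.0, 0.0, -174.0]
wrist_force: [-0.2, 0.1, 1.2]
opening: 0.0257
```

```bash
python3 look.py w11 6
```

```text
9.25 [ 0.65303425 -0.20064562  0.11527146] [-1.79984050e+02  4.17615185e-02 -1.73983747e+02] 0.02574472762904347 [-0.23693158  0.11319119  1.20021   ]
-0.13 252 -0.0446
-0.11 307 -0.0333
-0.09 334 -0.0218
-0.07 375 -0.0102
-0.05 497 0.0048
-0.03 538 0.0226
-0.01 352 0.0329
0.01 172 0.0422
```

```bash
cat > chk.py <<'E'
from h import *
import sys
P=np.load(sys.argv[1]+".npz")["P"].reshape(-1,3)-[0,0,.0014]
R=(Ro.from_euler("z",6,degrees=True)*Ro.from_euler("y",-np.pi/6)).as_matrix()
g=(P-[.5445,-.2111,.075])@R
for x in np.arange(-.06,.16,.005):
    k=(abs(g[:,0]-x)<.0025)&(abs(g[:,1])<.004)&(g[:,2]>-.02)&(g[:,2]<.04)
    k2=(abs(g[:,0]-x)<.0025)&(abs(g[:,1])<.01)&(g[:,2]>.004)&(g[:,2]<.009)
    if k.sum()>5: print(x.round(3),k.sum(),np.median(g[k,2]).round(4),np.median(g[k2,1]).round(4))
E
python3 chk.py w11
```

```text
-0.025 62 0.0052 0.0004
-0.02 121 0.0055 0.0009
-0.015 121 0.0055 0.0004
-0.01 132 0.0057 0.0004
-0.005 133 0.0053 0.0004
-0.0 129 0.0054 0.0004
0.005 140 0.0054 0.0004
0.01 140 0.0055 0.0004
0.015 135 0.0054 0.0004
0.02 145 0.0054 0.0004
0.025 144 0.0054 -0.0001
0.03 147 0.0055 0.0004
0.035 155 0.0055 -0.0001
0.04 162 0.0055 0.0001
0.045 158 0.0054 0.0003
0.05 171 0.0054 -0.0001
0.055 162 0.0055 0.0003
0.06 169 0.0055 -0.0001
0.065 173 0.0055 0.0003
0.07 174 0.0055 -0.0001
0.075 146 0.0088 -0.0001
0.08 153 0.0128 nan
0.085 219 0.013 nan
0.09 215 0.0131 nan
0.095 222 0.013 nan
0.1 225 0.0137 nan
0.105 243 0.0138 nan
0.11 242 0.0137 nan
0.115 259 0.0137 nan
0.12 238 0.0135 nan
0.125 60 0.0129 nan
0.135 100 0.013 nan
0.14 248 0.0128 nan
0.145 13 0.0098 -0.0029
  return _methods._mean(a, axis=axis, dtype=dtype,
  ret = ret.dtype.type(ret / rcount)
```

View pics/w11.png

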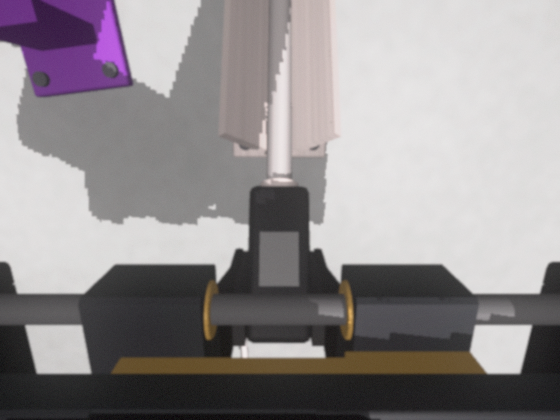

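Emit:
{"op": "jog_arm", "data": {"plan": [[[0,0,0],0],[[0,0,0],0],[[0,0,0],0]], "gripper": 0.5}}

```text
time: 9.6
position: [0.653, -0.2005, 0.1147]
tool_rot: [180.0, 0.0, -174.0]
wrist_force: [-0.6, 1.1, 3.1]
opening: 0.0258
```

Emit:
{"op": "jog_arm", "data": {"plan": [[[0,0,0],0],[[0,0,0],0],[[0,0,0],0],[[0,0,0],0],[[0,0,0],0],[[0,0,0],0],[[0,0,0],0],[[0,0,0],0]], "gripper": -0.8}}

```text
time: 10.4
position: [0.6528, -0.2006, 0.1146]
tool_rot: [-180.0, 0.0, -174.0]
wrist_force: [-0.1, 1.0, 0.3]
opening: 0.0762
```

```bash
python3 look.py w12 6; python3 chk.py w12 2>/dev/null | awk 'NR%4==1||$1>0.065'
```

```text
10.4 [ 0.65284846 -0.20062083  0.11456675] [-1.79998623e+02  5.83475401e-04 -1.73982630e+02] 0.07620325992713788 [-0.08465508  1.0360884   0.25706459]
-0.13 253 -0.0439
-0.11 312 -0.0329
-0.09 336 -0.0213
-0.07 382 -0.0098
-0.05 503 0.005
-0.03 531 0.0228
-0.01 352 0.0334
0.01 190 0.0427
-0.025 64 0.0053 0.0004
-0.005 134 0.0055 0.0004
0.015 143 0.0054 0.0004
0.035 160 0.0053 -0.0001
0.055 169 0.0053 -0.0001
0.07 162 0.0054 0.0004
0.075 141 0.0086 0.0004
0.08 173 0.0127 nan
0.085 215 0.0129 nan
0.09 218 0.013 nan
0.095 227 0.013 nan
0.1 219 0.0135 nan
0.105 244 0.0136 nan
0.11 240 0.0137 nan
0.115 258 0.0136 nan
0.12 260 0.0133 nan
0.125 20 0.0129 nan
0.135 127 0.013 nan
0.14 267 0.0125 nan
```

Released and still seated. Retreat straight up, then verify.

Emit:
{"op": "jog_arm", "data": {"plan": [[[0,0,1],0],[[0,0,3],0],[[0,0,6],0],[[0,0,10],0],[[0,0,14],0],[[2,6,16],0],[[4,11,16],0],[[4,15,16],0],[[4,15,16],0],[[4,15,16],0]]}}

```text
time: 11.45
position: [0.6931, -0.0485, 0.2754]
tool_rot: [-180.0, 0.0, -173.8]
wrist_force: [-0.1, -0.7, -0.5]
opening: 0.0786
```

```bash
python3 - <<'E'
from h import *
from plant import monitor,cams
s=monitor.state();print(s["time"],s["position"],s["wrist_force"])
m=cams.camera_model("top");p,d=cams.snapshot("top");P=cloud(m,d);np.savez("t9.npz",P=P+[0,0,.0014])
cv2.imwrite("pics/t9.png",p[:,:,::-1]);
m=cams.camera_model("scene");p,d=cams.snapshot("scene");cv2.imwrite("pics/s9.png",cv2.resize(p[140:275,120:300],(800,600))[:,:,::-1])
E
python3 chk.py t9 2>/dev/null
```

```text
11.45 [ 0.69306602 -0.04848286  0.27536414] [-0.06541948 -0.72199416 -0.47840417]
-0.06 8 0.0131 nan
-0.055 14 -0.0014 -0.0055
-0.04 6 0.0051 -0.0
-0.035 7 0.0056 -0.0024
-0.03 6 0.0082 -0.0025
-0.025 7 0.0072 0.0002
-0.015 8 0.0068 -0.0005
-0.01 6 0.0073 0.0012
-0.005 6 0.0081 -0.0029
-0.0 6 0.0077 -0.0011
0.005 9 0.0075 -0.0004
0.01 6 0.0055 0.0013
0.015 7 0.0056 0.0008
0.02 6 0.0077 -0.0003
0.025 7 0.0065 -0.0
0.03 6 0.0058 0.0009
0.035 7 0.0066 0.001
0.04 7 0.0059 0.0008
0.045 6 0.0066 0.0004
0.055 9 0.0072 -0.0002
0.06 8 0.0058 0.0004
0.065 8 0.0059 0.0009
0.07 6 0.0075 0.0004
0.08 6 0.0146 nan
0.085 7 0.0146 nan
0.095 7 0.014 nan
0.1 7 0.0153 nan
0.105 7 0.0155 nan
0.11 8 0.0155 nan
0.115 8 0.0136 nan
0.12 8 0.0137 nan
0.125 8 0.0136 nan
0.13 7 0.0151 -0.0006
0.135 6 0.0127 -0.001
0.14 13 0.0074 0.0001
```

View pics/t9.png

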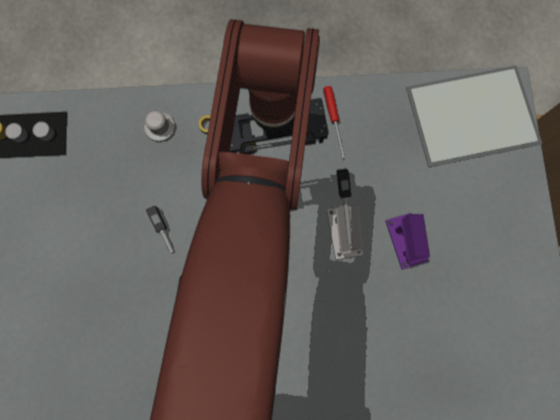

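View pics/s9.png

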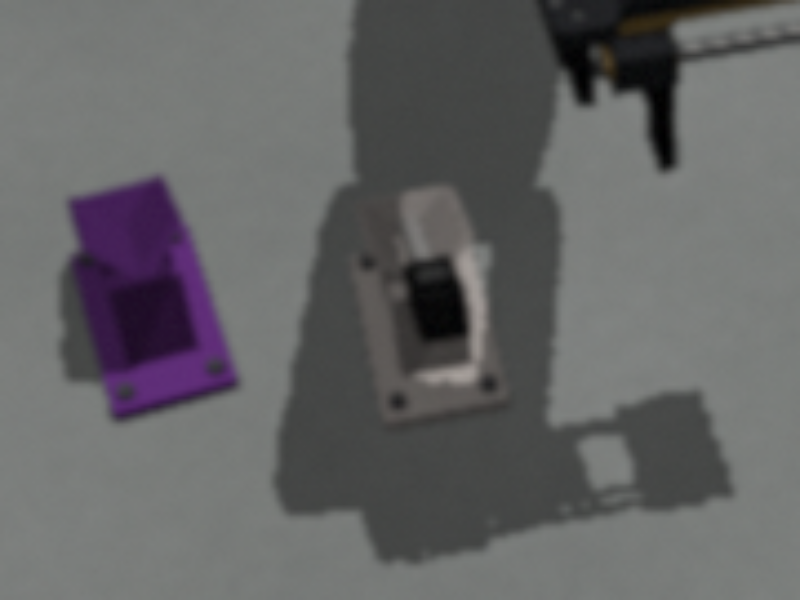

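The probe lies seated in the groove with its grip at the upper end (top view: stem at about (346,225), grip at (344,183)). The short probe has not moved, at (157,222), and the arm is clear.

```bash
python3 -c "
from plant import order
print(order.job_done())"
```

```text
the job is handed in; nothing more can be done
None
```

The longer probe is lying in the grey aluminium V-rest, stem down in the groove and grip sticking out above the upper end. I handed the job in at about 11.5 s of the 38 s allowed.

I picked the probe up by its grip and lowered the stem onto the groove's upper lip, which gave about 4 N of contact. I then eased the gripper's closure while raising the hand, so the probe tilted down into the groove while still between the fingers. Once it was seated I squeezed briefly, released it and moved the arm away.

**Seating (wrist camera, after release, before the arm moved away):** the stem's top line was 5.3–5.5 mm above the seated axis along its whole visible length, where 6 mm is ideal. It was under 1 mm off to the side. The grip centre was at about x = +0.11 and the stem middle at about +0.018, which puts the tip roughly 13 mm from the stop.

**After the arm moved away:** the top camera agreed to within its coarser noise of about 2 mm. The shorter probe and the purple look-alike looked unmoved in that picture, though I did not re-measure them.

No check failed. I could not measure the finger force directly, so the 1 N "still held" condition is inferred from the full closure when the stem touched the lip and the final squeeze when seated.

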